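Set the sine plate to 30 degrees for wax carving

TASK

Set the sine plate on the bench to its 30 degree angle. Stand the taller of the two steel gauge block stacks upright on the marked square of the plate's base while the plate is still swung up, then tip the plate down so that its roller comes to rest on top of that stack. Leave the shorter stack where it stands.

Things in the scene. Friction and masses are not known exactly. Their poses are not given: they have to be found in the camera images.
- tall_stack_centre (a point): The taller stack of square steel gauge blocks, wrung into one piece: 34 x 34 mm in plan, 70 mm tall, about 0.4 kg, loose on the bench. The point is its centre, half-way up (35 mm over its underside); z is its upright axis, x and y are square to its sides.
- short_stack_centre (a point): The shorter stack of the same square steel blocks: 34 x 34 mm in plan, 40 mm tall, loose on the bench; to be left alone. The point is its centre, half-way up.
- seat (a point): Centre of the marked 44 mm square on top of the sine plate's dark steel base, 16 mm over the bench: the stack's place. The base, 230 x 100 mm, is fixed; its middle is 31 mm along the seat's +x. z is up, x points along the base, away from the robot, to the hinge; y is parallel to the hinge pin, whose axis is 121 mm along +x and 10 mm above this point. The roller lands on the stack here.
- sine_plate (a joint): Sine plate, rad: 0 flat on base, 1.57 upright over the pin, more leans away from the seat; starts 1.4-1.7, 0.524 on tall stack. Aluminium, 84 mm wide, free end 168 mm from pin, work face (away from seat) 22 mm off the line from pin to roller axis (20 mm roller, 140 mm from pin). Stiff: stays put above 1 rad, pushed by 2-4 N near its end; below 0.9 sinks slowly (1-3 s) by its weight.
There are look-alikes about, which are no part of the job. Leave any brown or purple look-alike of the part that bears tall_stack_centre alone.

How it is judged:
By the outcome, as a careful person would: the job done as asked, in the order asked, and still so for the second after the job is handed in, with the robot touching nothing.
It also fails if it takes over 50 s, if anything falls off the work surface, if the arm or the gripper's body presses on something with over 40 N, if the wrist force passes 120 N, or if a joint passes its speed limit or range.

ROBOT

A 6-joint arm with a two-finger parallel gripper is mounted at the origin on a cart in front of the work surface, level with it; the furniture and walls round the work are solid. World frame = base frame: x ahead of the robot, y to its left, z up, the work surface at z = 0. Lengths are in mm, angles in degrees, forces in N, time in s.
With the tool pointing down it reaches from about 350 to 850 mm from the base axis. Payload 8.1 kg.
Tool frame: the origin (TCP) lies midway between the tips of the shut fingers; the grasp point (between the pads) lies 19 mm behind it; x points along the fingers, y is the direction in which the jaws open and shut, and the axes are right-handed (so a half turn about x gives the same grasp; the last joint's range is limited). The gripper opens to 85 mm and grips with 20 to 120 N. Pads are 22 mm wide; open, the fingers measure 114 mm over their backs; the gripper's body (76 mm by 85 mm) begins 54 mm behind the grasp point. The pads swing forward as they close: fully open they stand 13 mm farther back than shut.
Start: joints at [-68.262, 7.471, 85.268, -0, 87.261, -4.893], TCP at [268.966, -536.342, 231.292] pointing down, gripper open.
Joint ranges: [-169.43, 169.43], [-51.17, 129.36], [1.28, 143.12], [-76.62, 256.62], [0, 156.53], [-152.29, 152.29]. Speed limits (degrees/s): [136.94, 136.94, 159.86, 180, 180, 180].

INTERFACE

Orientations are given as [roll, pitch, yaw] about the fixed x, y, z axes, in that order (R = Rz(yaw) Ry(pitch) Rx(roll)).
In Python, from bench import r gives the robot as it stands.
- The arm moves only by the tool move_arm, never from a script. Its argument "deltas" is a list of rows, each a list of 2 entries, a list of its own where there are three numbers: the shift along the tool's x, y, z in mm, then the turn about the tool's x in degrees. A call has 1 to 12 rows; each row is the pose to reach, as a shift and turn from the pose measured when the call began, along the tool's axes at that moment; what a row does not reach only later rows make up. A row lasts 1/8 s, in which the tool goes at most 62.5 mm and 10.7 degrees, less where a joint would pass 70% of its speed; a pose out of reach is approached as far as the arm can. A call with a gripper value outside its range is refused whole. "jaw" is the opening, from -1 (shut) to 1 (fully open), set as the call begins (left out, the last holds). The fingers move at their own pace and stop on an object; "squeeze" is the grip in N (left out, the last holds). Time passes only in rows, so rows that repeat a pose let the fingers close. It gives the time, the measured TCP pose, the force and the opening at its end, in the units of the state.
- r.sense(): the state, without advancing time (a new reading comes with each control period).
- r.snapshot(name): name is "scene" or "side" or "wrist"; returns (picture, depth): 480x640x3 uint8, red, green, blue; 480x640 float32, mm along the optical axis (not along the pixel's ray), 0 where there is no reading.
- r.get_calibration(name): a dict with "fovy" (degrees; the focal length in pixels is half the picture's height over the tangent of half this angle, whatever the lens; pixels are square), "cx", "cy" (the principal point, pixels), "position" and "attitude" of the camera in the world; the wrist camera has in their place "tool_from_camera" (4x4, takes a point from camera to tool coordinates, whose origin is the TCP and whose axes are the tool frame's). Camera axes: x right, y down, z forward; pixel columns grow to the right and rows downward; lengths in mm; the calibration is good to about 2 mm. A picture is of the moment at which its call begins: read the wrist's pose just before it. get_calibration takes no time and is no camera call.
- r.hand_in(): hands the job in, once; it reports no verdict.
The state is a dict: "time": time; "joint_pos": joint angles; "qd": joint speeds; "joint_efforts": joint torques, N m; "tool_pos": TCP position; "tcp_rot": TCP orientation; "ft_force": force on the tool from outside, world axes, zero at the start; "wrist_torque": the same for the moment, N m; "finger_gap": finger opening in mm.
Only numpy, scipy, OpenCV 4.12 (cv2) and the standard library are available. Lean on these libraries where they do the work, as an engineer would, in place of code of your own. Each camera call takes 0.05 s, during which the arm holds its last target. There are 200 camera calls.

## Working session

There is one attempt and no reset: what is moved stays moved. The work goes in short steps, Python scripts to look and compute and a tool call to move; the robot and the scene stay as the last step left them, time stands still between calls to the robot, and variables do not carry over. Pictures are saved under pics/ and viewed, about 8 in all and at most 12, crops included, and the job is handed in when it is done.

Besides the shell and the picture viewer there is one more tool, called after "Request:" in YAML: its name, and indented under it one key for each argument. move_arm: Moves the arm, as the interface text tells. Its arguments: {"type":"object","properties":{"deltas":{"type":"array","items":{"type":"array"}},"jaw":{"type":"number"},"squeeze":{"type":"number"}},"required":["deltas"]}

```bash
mkdir -p pics; ls
python3 - <<'E'
from bench import r
import cv2, numpy as np
print(r.sense())
for n in ("scene","side","wrist"):
    print(n, r.get_calibration(n))
for n in ("scene","side"):
    p,d=r.snapshot(n); cv2.imwrite(f"pics/{n}0.png",p[:,:,::-1]); np.save(f"pics/{n}0.npy",d)
E
```

```text
pics
{'time': 0.0, 'joint_pos': array([-6.82628586e+01,  7.51672730e+00,  8.53288367e+01, -1.68009192e-03,
        8.72606097e+01, -4.89322804e+00]), 'qd': array([-0.06526722, -0.02012859,  0.13107426,  0.03550581, -0.02838626,
        0.0106513 ]), 'joint_efforts': array([-2.73821410e-03, -5.69399822e+01, -5.00557530e+01, -8.07604338e-04,
        1.48980855e-02, -3.53140672e-05]), 'tool_pos': array([ 268.7468338 , -535.83961478,  230.23178309]), 'tcp_rot': array([-93.98777264,  89.89381306, 112.64267863]), 'ft_force': array([-1.17928498,  0.13383019,  0.21159402]), 'wrist_torque': array([ 0.01688437, -0.03004434, -0.00015694]), 'finger_gap': 85.62347727340881}
scene {'fovy': 42.61405724536803, 'cx': 321.91468109843464, 'cy': 247.94804777190816, 'position': array([ -8.53019737, 803.0233558 , 965.20056117]), 'attitude': array([-130.13935746,   -0.54807982, -150.92242164])}
side {'fovy': 46.64423854499534, 'cx': 319.1996912540989, 'cy': 225.2236585389408, 'position': array([  129.33448941, -1013.58738078,   561.15231977]), 'attitude': array([-117.81825781,   -1.32247729,  -23.23279242])}
wrist {'fovy': 68.53379056543281, 'cx': 307.5414520483349, 'cy': 244.13823832791266, 'tool_from_camera': array([[ 2.33112695e-04, -2.68123828e-01,  9.63384429e-01,
        -1.42625234e+02],
       [ 9.99999962e-01,  2.01698347e-04, -1.85837084e-04,
        -8.07244757e-02],
       [-1.44485697e-04,  9.63384436e-01,  2.68123865e-01,
        -6.81274330e+01],
       [ 0.00000000e+00,  0.00000000e+00,  0.00000000e+00,
         1.00000000e+00]])}
```

View pics/scene0.png

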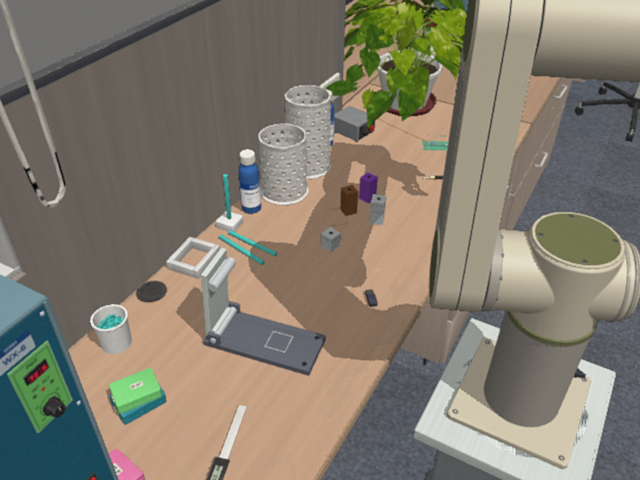

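View pics/side0.png

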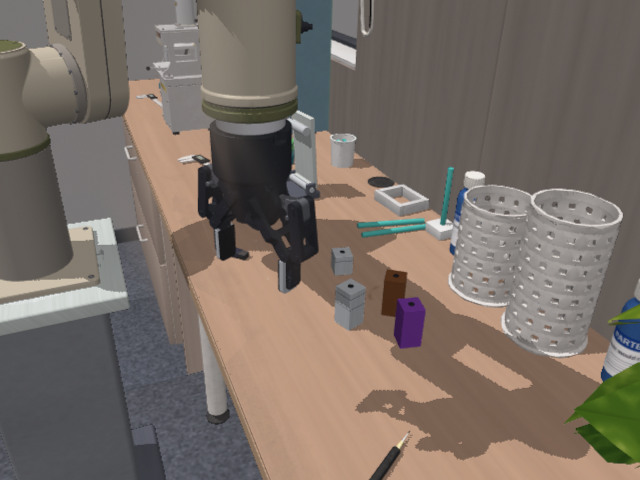

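Scene view: the tall grey stack is at (378,208), with brown (349,199) and purple (369,187) look-alikes beside it. The short stack is at (330,239), the seat at (279,342) and the upright plate at (213,290). The side view shows the tall stack at (350,305).

```bash
cat > h.py <<'E'
import numpy as np, cv2
from scipy.spatial.transform import Rotation as Ro
from bench import r
def T_of(pos,rpy):
    T=np.eye(4); T[:3,:3]=Ro.from_euler('xyz',rpy,degrees=True).as_matrix(); T[:3,3]=pos; return T
def cloud(d,cal,T):
    f=240/np.tan(np.radians(cal['fovy']/2)); v,u=np.mgrid[:480,:640]
    P=np.stack([(u-cal['cx'])/f*d,(v-cal['cy'])/f*d,d],-1)
    W=P@T[:3,:3].T+T[:3,3]; W[d<=0]=np.nan; return W
def fixed(n,d):
    c=r.get_calibration(n); return cloud(d,c,T_of(c['position'],c['attitude']))
def rect(P):  # min-area rect of xy
    (c,s,a)=cv2.minAreaRect(P[:,:2].astype(np.float32)); return np.round(c,1),np.round(s,1),round(a,1)
E
python3 - <<'E'
from h import *
for n in ("scene","side"):
    W=fixed(n,np.load(f"pics/{n}0.npy")); im=cv2.imread(f"pics/{n}0.png")
    pts={"scene":dict(tall=(378,200),short=(330,234),brown=(349,190),purple=(369,177),seat=(279,342),baseR=(312,345),platetop=(216,262),tablenear=(330,300),tableright=(400,250)),
         "side":dict(tall=(350,292),short=(342,253),brown=(395,275),purple=(409,305),table=(300,330),plate=(304,150))}[n]
    for k,(u,v) in pts.items(): print(n,k,np.round(W[v,u],1))
    for k in ("tall","short","brown","purple"):
        u,v=pts[k]; c=W[v,u]; 
        m=(np.linalg.norm(W[:,:,:2]-c[:2],axis=2)<32)&(abs(W[:,:,2]-(40 if k=="short" else 70))<7)
        if k in("tall","short"):
            hsv=cv2.cvtColor(im,cv2.COLOR_BGR2HSV); m&=hsv[:,:,1]<70
        P=W[m]; print(n,k,len(P),rect(P),np.round(np.median(P,0),1))
    g=[(258,325)]
E
```

```text
scene tall [ 467.6 -357.5   72. ]
scene short [ 525.6 -215.7   39.5]
scene brown [ 552.8 -366.3   67.4]
scene purple [ 532.9 -441.9   70. ]
scene seat [463.2 115.   14.7]
scene baseR [401.2  88.7  14.4]
scene platetop [585.  133.2 191.6]
scene tablenear [437.1 -54.1   0.6]
scene tableright [ 370.7 -287.6    1.3]
scene tall 140 (array([ 471.5, -364.8]), array([34. , 43.3]), 18.5) [ 469.8 -361.4   70.2]
scene short 169 (array([ 528.2, -219.4]), array([36.7, 37. ]), 73.9) [ 526.6 -216.1   39.6]
scene brown 139 (array([ 554. , -364.7]), array([35.4, 38.9]), 51.1) [ 552.4 -363.6   70.1]
scene purple 137 (array([ 535.3, -441.6]), array([38.1, 41.9]), 75.8) [ 533.7 -438.6   70.2]
side tall [ 464.  -383.1   70.5]
side short [ 527.1 -223.9   38.8]
side brown [ 555.7 -363.1   68.1]
side purple [ 530.8 -446.9   71.4]
side table [ 391.2 -359.     0.5]
side plate [592.  127.7 109.3]
side tall 348 (array([ 471.8, -369.3]), array([35. , 35.6]), 18.6) [ 469.  -373.8   69.7]
side short 239 (array([ 527.7, -223.4]), array([37.9, 34.6]), 78.2) [ 525.8 -228.4   39.6]
side brown 313 (array([ 553.2, -369.2]), array([36.1, 33.9]), 53.0) [ 551.4 -372.6   69.8]
side purple 401 (array([ 535.5, -445.5]), array([36.2, 34.7]), 78.7) [ 533.5 -449.    69.8]
```

Run:
```python
import cv2
im=cv2.imread("pics/scene0.png")
a=cv2.resize(im[230:380,150:340],None,fx=4,fy=4,interpolation=cv2.INTER_CUBIC)
cv2.imwrite("pics/c1.png",a)
```

```text
(no output)
```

View pics/c1.png

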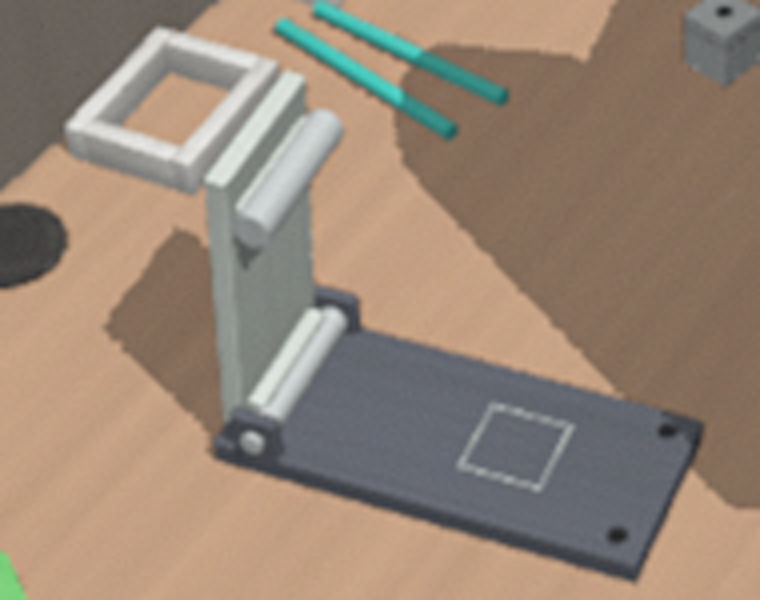

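The crop shows the marked square's corners at about (274,331), (293,336), (285,352) and (265,346) in full-picture pixels. The plate stands up with its roller toward the seat.

Run:
```python
from h import *
c=r.get_calibration("scene"); T=T_of(c['position'],c['attitude']); f=240/np.tan(np.radians(c['fovy']/2))
uv=np.array([[274.25,331.25],[293,336.25],[285.25,352.25],[265.25,346.5]])
ray=np.c_[(uv[:,0]-c['cx'])/f,(uv[:,1]-c['cy'])/f,np.ones(4)]@T[:3,:3].T
P=T[:3,3]+ray*((16-T[2,3])/ray[:,2])[:,None]
print(P.round(1),P.mean(0).round(1),[np.degrees(np.arctan2(*(P[(i+1)%4]-P[i])[[1,0]])).round(1) for i in range(4)])
W=fixed("scene",np.load("pics/scene0.npy")); im=cv2.imread("pics/scene0.png").astype(int)
m=(abs(W[:,:,2]-15.5)<5)&(im.max(2)<125)&(np.linalg.norm(W[:,:,:2]-[494,115],axis=2)<140)
k=cv2.morphologyEx(m.astype(np.uint8),cv2.MORPH_OPEN,np.ones((3,3)))>0
B=W[k]; print(len(B),rect(B),np.median(B[:,2]))
mp=(W[:,:,2]>40)&(W[:,:,2]<230)&(np.linalg.norm(W[:,:,:2]-[590,130],axis=2)<75); Q=W[mp]
for z in range(40,210,20):
    q=Q[abs(Q[:,2]-z)<6]
    if len(q): print(z,len(q),rect(q))
s=r.sense(); print(Ro.from_euler('xyz',s['tcp_rot'],degrees=True).as_matrix().round(3))
```

```text
[[486.5  96.1  16. ]
 [445.9  88.8  16. ]
 [437.5 132.5  16. ]
 [480.2 139.6  16. ]] [462.5 114.3  16. ] [np.float64(-169.7), np.float64(100.9), np.float64(9.4), np.float64(-81.8)]
3477 (array([495.8, 120.6]), array([231. , 104.4]), 9.3) 16.123129440772345
40 107 (array([588.1, 136.7]), array([ 32.9, 101.2]), 10.6)
60 101 (array([592.8, 138. ]), array([12. , 85.2]), 2.6)
80 102 (array([591.5, 138.2]), array([11.4, 87.2]), 2.4)
100 117 (array([591. , 136.3]), array([12.2, 87.2]), 2.8)
120 96 (array([589., 137.]), array([11.2, 82.4]), 2.8)
140 43 (array([583.3, 169.6]), array([22.7, 12.3]), 65.0)
160 82 (array([568.5, 136.4]), array([89.7, 28.5]), 79.8)
180 293 (array([579.8, 136.3]), array([28.5, 83.3]), 8.1)
200 132 (array([589. , 136.3]), array([12.1, 85.4]), 9.7)
[[-0.001  0.448 -0.894]
 [ 0.002 -0.894 -0.448]
 [-1.    -0.002 -0.   ]]
```

```bash
cat >> h.py <<'E'
def go(p,yaw):  # tool delta to world TCP p, with tool-y yaw
    s=r.sense(); R=Ro.from_euler('xyz',s['tcp_rot'],degrees=True).as_matrix()
    y=np.degrees(np.arctan2(R[1,1],R[0,1])); d=R.T@(np.array(p,float)-s['tool_pos'])
    print('t',round(s['time'],2),'now',s['tool_pos'].round(1),'yaw',round(y,2),'-> delta',d.round(1),'turn',round((y-yaw+180)%360-180,1),'gap',round(s['finger_gap'],1),'F',s['ft_force'].round(1))
def wrist(name):
    s=r.sense(); p,d=r.snapshot("wrist"); cv2.imwrite(f"pics/{name}.png",p[:,:,::-1]); np.save(f"pics/{name}.npy",d)
    c=r.get_calibration("wrist"); T=T_of(s['tool_pos'],s['tcp_rot'])@c['tool_from_camera']
    return p,cloud(d,c,T),T
E
python3 -c "
from h import *
go((471.6,-368.5,160),-71.5)"
```

```text
t 0.1 now [ 268.7 -535.9  230.3] yaw -63.37 -> delta [  70.5  -58.6 -256.3] turn 8.1 gap 85.6 F [-0.4  0.9 -0. ]
```

Request:
move_arm:
  deltas:
    - [[10, -10, -40], 2]
    - [[25, -20, -90], 4]
    - [[40, -35, -150], 6]
    - [[55, -48, -205], 8]
    - [[70, -58, -256], 8]
    - [[70, -58, -256], 8]
    - [[70, -58, -256], 8]
  jaw: 1

```text
time: 0.98
tool_pos: [471.3, -369.1, 160.1]
tcp_rot: [-66.1, 89.9, 132.6]
ft_force: [-0.9, -0.5, -0.4]
finger_gap: 85.6
```

Run:
```python
from h import *
p,W,T=wrist("w1")
hsv=cv2.cvtColor(p,cv2.COLOR_RGB2HSV)
m=(abs(W[:,:,2]-70)<4)&(hsv[:,:,1]<70)&(np.linalg.norm(W[:,:,:2]-[471,-368],axis=2)<40)
P=W[m]; print(len(P),rect(P),np.median(P[:,2]))
go((471.6,-368.5,26),-71.5)
```

```text
2363 (array([ 471.4, -366.4]), array([34.1, 34. ]), 18.4) 70.07613514808924
t 1.02 now [ 471.1 -369.7  160.6] yaw -71.39 -> delta [134.6  -0.8  -1. ] turn 0.1 gap 85.1 F [ 0.2 -1.  -0.3]
```

View pics/w1.png

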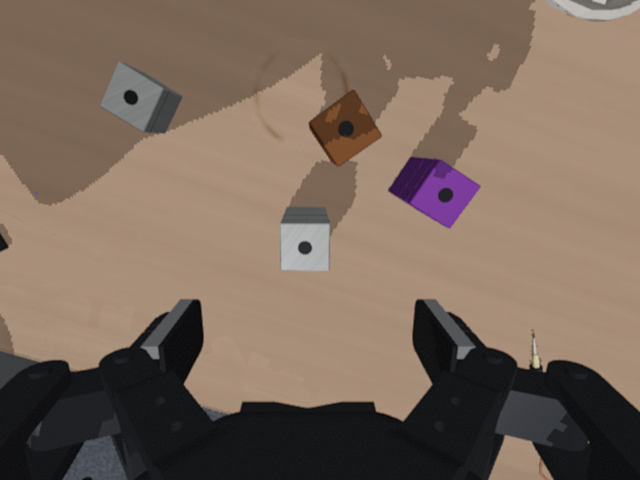

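The wrist view shows the tall stack squarely below, top at (305,246), with the brown and purple look-alikes clear of the finger paths. It measures 34 x 34 mm at z = 70, centred at (471.4, -366.4).

Request:
move_arm:
  deltas:
    - [[35, -3, -1.3], 0.2]
    - [[75, -3, -1.3], 0.2]
    - [[110, -3, -1.3], 0.2]
    - [[134, -3, -1.3], 0.2]
    - [[134, -3, -1.3], 0.2]
    - [[134, -3, -1.3], 0.2]

```text
time: 1.78
tool_pos: [471.3, -367.8, 28.1]
tcp_rot: [136.5, 90.0, -25.1]
ft_force: [-0.1, 0.6, 0.5]
finger_gap: 85.7
```

Request:
move_arm:
  deltas:
    - [[0, 0, 0], 0]
    - [[0, 0, 0], 0]
    - [[0, 0, 0], 0]
    - [[0, 0, 0], 0]
    - [[0, 0, 0], 0]
    - [[0, 0, 0], 0]
    - [[0, 0, 0], 0]
  jaw: -1
  squeeze: 50

```text
time: 2.65
tool_pos: [471.8, -368.0, 28.9]
tcp_rot: [126.7, 89.9, -35.0]
ft_force: [-1.5, 1.2, 6.3]
finger_gap: 33.5
```

```bash
python3 -c "
from h import *
go((455,105,200),99.4)"
```

```text
t 2.65 now [ 471.8 -368.    28.9] yaw -71.65 -> delta [-171.5 -454.  -133.1] turn -171.1 gap 33.5 F [-1.5  1.2  6.3]
```

Request:
move_arm:
  deltas:
    - [[-30, 0, 0], 0]
    - [[-80, 0, 0], 0]
    - [[-110, -15, -5], -10]
    - [[-110, -45, -13], -20]
    - [[-110, -80, -23], -30]
    - [[-110, -115, -34], -40]
    - [[-110, -150, -44], -50]
    - [[-110, -185, -54], -60]
    - [[-110, -215, -63], -70]
    - [[-110, -245, -72], -80]
    - [[-110, -270, -79], -90]
    - [[-110, -295, -87], -100]

```text
time: 4.15
tool_pos: [460.4, -59.4, 137.6]
tcp_rot: [-90.7, 89.9, -152.1]
ft_force: [-0.1, -0.1, -3.7]
finger_gap: 33.6
```

```bash
python3 -c "
from h import *
go((450,113,140),99.4)"
```

```text
t 4.15 now [460.4 -59.4 137.6] yaw 28.69 -> delta [  -2.4   73.6 -156.2] turn -70.7 gap 33.6 F [-0.1 -0.1 -3.7]
```

```bash
python3 -c "
from h import *
go((395,103,140),99.4)"
```

```text
t 4.15 now [460.4 -59.4 137.6] yaw 28.69 -> delta [  -2.4   20.6 -173.8] turn -70.7 gap 33.6 F [-0.1 -0.1 -3.7]
```

Request:
move_arm:
  deltas:
    - [[0, 3, -22], -10]
    - [[0, 6, -47], -20]
    - [[0, 9, -75], -30]
    - [[0, 12, -100], -40]
    - [[0, 15, -125], -50]
    - [[0, 18, -150], -60]
    - [[0, 20, -174], -70.7]
    - [[0, 20, -174], -70.7]
    - [[0, 20, -174], -70.7]

```text
time: 5.28
tool_pos: [394.0, 102.6, 137.1]
tcp_rot: [-158.8, 89.9, -149.5]
ft_force: [0.2, 1.5, -4.8]
finger_gap: 33.3
```

Run:
```python
from h import *
go((463,115,140),99.4)
p,W,T=wrist("w2"); np.save("pics/w2T.npy",T)
m=(abs(W[:,:,2]-16)<4)&(p.max(2)<140)
m=cv2.morphologyEx(m.astype(np.uint8),cv2.MORPH_OPEN,np.ones((3,3)))>0
print(m.sum(),rect(W[m]),np.median(W[m][:,2]))
```

```text
t 5.28 now [394.  102.6 137.1] yaw 99.3 -> delta [-3.1  1.1 70. ] turn -0.1 gap 33.3 F [ 0.2  1.5 -4.8]
6456 (array([464.5, 129.7]), array([499.3, 182.9]), 82.4) 15.90705851524072
```

View pics/w2.png

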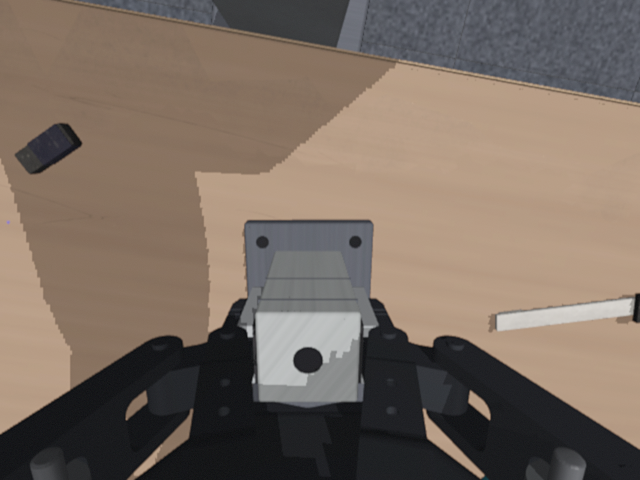

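The wrist view looks back at the robot side. It shows the held stack and the free end of the base, whose corners are near (246,221) and (373,221), so I'll locate the seat from that edge.

Run:
```python
from h import *
im=cv2.imread("pics/w2.png"); T=np.load("pics/w2T.npy"); c=r.get_calibration("wrist"); f=240/np.tan(np.radians(c['fovy']/2))
def proj(u,v,z):
    ray=T[:3,:3]@np.array([(u-c['cx'])/f,(v-c['cy'])/f,1]); return T[:3,3]+ray*(z-T[2,3])/ray[2]
g=im[:,:,2].astype(int)-im[:,:,0]  # r-b: table high, base low
row=g[:, :]
for u in (260,285,310,335,360):
    print(u,g[214:230,u], im[214:230,u,1])
for v in (235,260):
    print(v,g[v,240:254],g[v,365:380], im[v,240:254,1], im[v,365:380,1])
ex=Ro.from_euler('z',9.4,degrees=True).as_matrix()
for u,v in ((246,221),(372,221),(262.5,242),(355,242)):
    print((u,v),proj(u,v,16).round(1),(ex.T@proj(u,v,16)).round(1))
print('seat estimates in rot frame', (ex.T@np.array([463.5,115,16])).round(1))
```

```text
260 [ 47  49  49  49  50  45  17 -11 -10 -10 -10 -11 -12 -11 -11 -11] [154 156 157 158 157 137  81  54  67  86 100 104 106 106 107 106]
285 [ 47  48  48  49  49  45  18 -10  -8 -10 -10 -10 -11 -11 -11 -10] [156 157 157 158 157 137  80  56  70  87 102 106 107 108 107 107]
310 [ 49  48  49  48  46  37   8  -9  -9 -11 -11 -13 -12 -13 -12 -12] [158 158 158 157 149 121  73  57  68  87  99 104 105 104 105 105]
335 [ 49  50  49  49  47  36   8  -9  -9 -10 -11 -11 -12 -12 -11 -11] [158 158 158 158 152 122  73  56  70  89 100 104 107 106 104 106]
360 [ 48  49  49  49  48  36  10 -10  -9 -11 -11 -12 -10 -11 -11 -12] [157 156 157 158 151 122  73  58  73  93 103 108 109 108 108 108]
235 [ 51  50  44  42  22  -7 -14 -11 -11 -10 -10 -10 -10 -12] [-12 -10 -12 -11 -11 -12 -14   2  41  50  49  49  49  48  49] [154 149 125 107  86  86 100 104 105 104 105 106 107 105] [104 104 105 105 105 104  98 102 131 154 157 157 156 157 157]
260 [ 49  48  49  50  45  30  -2 -13 -12 -12 -10 -11 -10 -11] [-11 -12 -12 -11 -12 -14  11  46  49  48  47  49  48  49  48] [156 156 157 153 123  96  87  98 104 105 105 104 105 105] [106 106 105 106 104  97 109 151 157 156 156 155 155 155 156]
(246, 221) [388.9  54.3  16. ] [392.6  -9.9  16. ]
(372, 221) [373.4 149.2  16. ] [392.7  86.2  16. ]
(262.5, 242) [403.4  68.9  16. ] [409.2   2.1  16. ]
(355, 242) [391.8 139.7  16. ] [409.3  73.8  16. ]
seat estimates in rot frame [476.1  37.8  16. ]
```

```bash
python3 -c "
from h import *
for i in range(3): go((464.6,115.5,50),99.4)"
```

```text
t 5.33 now [394.2 102.4 137.2] yaw 99.28 -> delta [87.1  1.6 71.7] turn -0.1 gap 33.3 F [ 0.   0.3 -3.9]
t 5.33 now [394.2 102.4 137.2] yaw 99.28 -> delta [87.1  1.6 71.7] turn -0.1 gap 33.3 F [ 0.   0.3 -3.9]
t 5.33 now [394.2 102.4 137.2] yaw 99.28 -> delta [87.1  1.6 71.7] turn -0.1 gap 33.3 F [ 0.   0.3 -3.9]
```

Request:
move_arm:
  deltas:
    - [[0, 0.5, 25], -0.1]
    - [[0, 1, 50], -0.1]
    - [[0, 1.5, 71.5], -0.1]
    - [[30, 1.5, 71.5], -0.1]
    - [[60, 1.5, 71.5], -0.1]
    - [[80, 1.5, 71.5], -0.1]
    - [[87, 1.5, 71.5], -0.1]
    - [[87, 1.5, 71.5], -0.1]
    - [[87, 1.5, 71.5], -0.1]

```text
time: 6.45
tool_pos: [465.4, 115.3, 51.2]
tcp_rot: [-65.1, 90.0, -55.7]
ft_force: [0.2, -0.4, -4.8]
finger_gap: 33.3
```

Run:
```python
from h import *
go((464.6,115.5,45),99.4)
for n in("scene","side"):
    p,d=r.snapshot(n); cv2.imwrite(f"pics/{n}1.png",p[:,:,::-1]); np.save(f"pics/{n}1.npy",d)
go((464.6,115.5,45),99.4)
a=cv2.imread("pics/scene1.png")[220:390,170:350]; b=cv2.imread("pics/side1.png")[100:270,180:360]
cv2.imwrite("pics/c2.png",np.hstack([cv2.resize(x,(400,378),interpolation=cv2.INTER_CUBIC) for x in(a,b)]))
```

```text
t 6.45 now [465.4 115.3  51.2] yaw 99.34 -> delta [ 6.2  0.3 -0.8] turn -0.1 gap 33.3 F [ 0.2 -0.4 -4.8]
t 6.55 now [465.4 115.5  51.2] yaw 99.36 -> delta [ 6.2  0.2 -0.8] turn -0.0 gap 33.3 F [-0.6 -0.  -4.2]
```

View pics/c2.png

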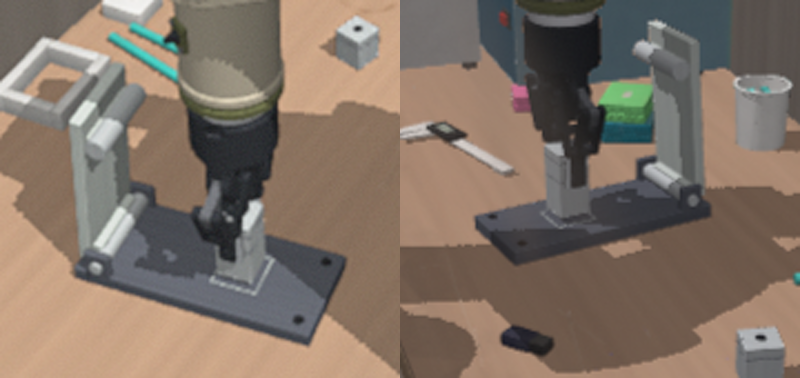

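Both views show the stack a few mm above the marked square, with the square's outline visible around it. I'll lower until it touches.

Request:
move_arm:
  deltas:
    - [[2, 0.2, -0.5], 0]
    - [[4, 0.2, -0.5], 0]
    - [[5, 0.2, -0.5], 0]
    - [[6, 0.2, -0.5], 0]
    - [[6.5, 0.2, -0.5], 0]
    - [[6.5, 0.2, -0.5], 0]

```text
time: 7.3
tool_pos: [464.9, 115.6, 45.0]
tcp_rot: [-54.8, 90.0, -45.5]
ft_force: [-2.9, -0.0, 0.9]
finger_gap: 33.4
```

Request:
move_arm:
  deltas:
    - [[0.4, 0, 0], 0]
    - [[0.4, 0, 0], 0]

```text
time: 7.55
tool_pos: [465.0, 115.6, 45.0]
tcp_rot: [-54.7, 90.0, -45.4]
ft_force: [-4.0, -2.1, 5.7]
finger_gap: 33.5
```

Request:
move_arm:
  deltas:
    - [[0, 0, 0], 0]
    - [[0, 0, 0], 0]
    - [[0, 0, 0], 0]
    - [[0, 0, 0], 0]
    - [[0, 0, 0], 0]
    - [[0, 0, 0], 0]
  jaw: 1

```text
time: 8.3
tool_pos: [465.0, 115.6, 45.0]
tcp_rot: [-53.5, 90.0, -44.2]
ft_force: [-0.1, -0.5, -0.2]
finger_gap: 85.3
```

Run:
```python
from h import *
go((464.6,115.5,250),99.4)
```

```text
t 8.3 now [465.  115.6  45. ] yaw 99.37 -> delta [-2.05e+02 -2.00e-01 -3.00e-01] turn -0.0 gap 85.3 F [-0.1 -0.5 -0.2]
```

Request:
move_arm:
  deltas:
    - [[-15, 0, 0], 0]
    - [[-50, 0, 0], 0]
    - [[-95, 0, 0], 0]
    - [[-140, 0, 0], 0]
    - [[-185, 0, 0], 0]
    - [[-220, 0, 0], 0]
    - [[-220, 0, 0], 0]

```text
time: 9.18
tool_pos: [466.7, 116.0, 270.0]
tcp_rot: [-6.4, 89.5, 3.0]
ft_force: [-0.5, -0.4, 0.1]
finger_gap: 85.8
```

Run:
```python
from h import *
for n in("scene","side"):
    p,d=r.snapshot(n); cv2.imwrite(f"pics/{n}2.png",p[:,:,::-1]); W=fixed(n,d)
    m=(abs(W[:,:,2]-86)<6)&(np.linalg.norm(W[:,:,:2]-[464,115],axis=2)<35); print(n,m.sum(),rect(W[m]) if m.sum()>5 else '')
    mp=(W[:,:,2]>40)&(W[:,:,2]<205)&(np.linalg.norm(W[:,:,:2]-[590,130],axis=2)<75); Q=W[mp]
    ex=Ro.from_euler('z',9.4,degrees=True).as_matrix()
    Q=Q@ex-np.array([477,38,0])
    for z in (60,90,120,170,190):
        q=Q[abs(Q[:,2]-z)<6]
        if len(q)>5: print(z,np.percentile(q[:,0],[5,50,95]).round(1),np.percentile(q[:,1],[5,95]).round(1))
go((464.6,115.5,250),99.4)
a=cv2.imread("pics/scene2.png")[220:390,170:350]; b=cv2.imread("pics/side2.png")[100:270,180:360]
cv2.imwrite("pics/c3.png",np.hstack([cv2.resize(x,(400,378),interpolation=cv2.INTER_CUBIC) for x in(a,b)]))
```

```text
scene 257 (array([465.3, 115.9]), array([36.2, 38.4]), 9.2)
60 [129.  130.5 137.6] [-34.6  42.1]
90 [126.9 128.4 135.1] [-39.4  41.4]
120 [124.8 126.4 133.7] [-33.4  42.2]
170 [102.9 109.9 123.8] [-36.6  40.4]
190 [120.4 124.  131.6] [-34.7  41.1]
side 129 (array([465.9, 111.8]), array([36.5, 37.1]), 9.7)
60 [128.5 130.9 138.7] [-45.6  33.3]
90 [126.3 128.7 136.8] [-45.1  31.2]
120 [124.6 127.  133.5] [-45.6  33.6]
170 [102.6 109.1 127.1] [-45.5  31.8]
190 [120.  122.8 131.8] [-44.8  31.8]
t 9.28 now [464.9 115.8 265.6] yaw 99.37 -> delta [15.6 -0.2 -0.4] turn -0.0 gap 85.1 F [-0.5  0.6 -0.4]
```

View pics/c3.png

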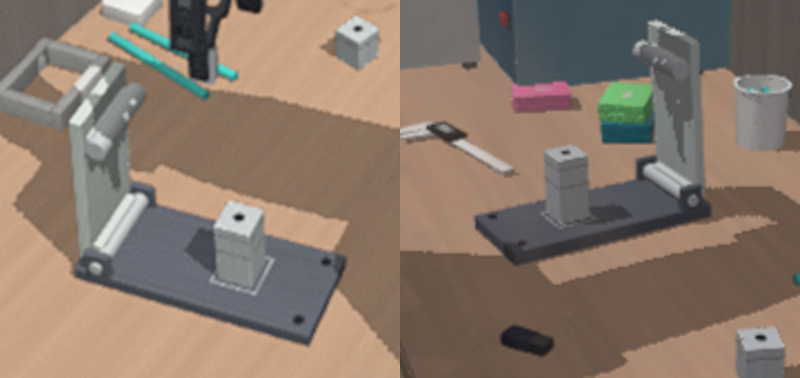

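The stack stands upright inside the marked square in both views. The plate is at about 1.50 rad. Next I'll shut the jaws, pass over the plate and come down behind it.

Request:
move_arm:
  deltas:
    - [[-2, 0, 35], 0]
    - [[-4, 0, 80], 0]
    - [[-4, 0, 125], 0]
    - [[-4, 0, 165], 0]
    - [[-4, 0, 175], 0]
    - [[-4, 0, 175], 0]
    - [[25, 0, 175], 0]
    - [[60, 0, 175], 0]
    - [[90, 0, 175], 0]
    - [[106, 0, 175], 0]
    - [[106, 0, 175], 0]
    - [[106, 0, 175], 0]
  jaw: -1
  squeeze: 30

```text
time: 10.78
tool_pos: [638.5, 144.3, 161.8]
tcp_rot: [-10.7, 89.8, -1.4]
ft_force: [-0.0, 1.0, 0.4]
finger_gap: -0.2
```

Run:
```python
from h import *
e=np.array([np.cos(np.radians(9.4)),np.sin(np.radians(9.4))]); s=np.array([464.2,115.4])
go((*(s+55*e),152),99.4)
```

```text
t 10.78 now [638.5 144.3 161.8] yaw 99.37 -> delta [ 9.300e+00 -1.000e-01 -1.217e+02] turn -0.0 gap -0.2 F [-0.   1.   0.4]
```

Request:
move_arm:
  deltas:
    - [[0, 0, -12], 0]
    - [[0, 0, -24], 0]
    - [[0, 0, -32], 0]
    - [[0, 0, -38], 0]
    - [[0, 0, -44], 0]
    - [[0, 0, -50], 0]
    - [[0, 0, -56], 0]
    - [[0, 0, -62], 0]
    - [[1, 0, -68], 0]
    - [[2, 0, -72], 0]

```text
time: 12.02
tool_pos: [566.9, 132.5, 159.3]
tcp_rot: [-12.2, 89.8, -2.8]
ft_force: [0.9, 0.9, 0.7]
finger_gap: 0.1
```

Run:
```python
from h import *
e=np.array([np.cos(np.radians(9.4)),np.sin(np.radians(9.4))]); s=np.array([464.2,115.4])
go((*(s+55*e),152),99.4)
p,d=r.snapshot("side"); cv2.imwrite("pics/side3.png",p[:,:,::-1])
q,d=r.snapshot("scene"); cv2.imwrite("pics/scene3.png",q[:,:,::-1])
cv2.imwrite("pics/c4.png",np.hstack([cv2.resize(x[:,:,::-1],(400,378),interpolation=cv2.INTER_CUBIC) for x in(q[220:390,170:350],p[100:270,180:360])]))
```

```text
t 12.03 now [566.9 132.5 159.3] yaw 99.37 -> delta [  7.2  -0.1 -49.1] turn -0.0 gap 0.1 F [0.9 0.9 0.7]
```

View pics/c4.png

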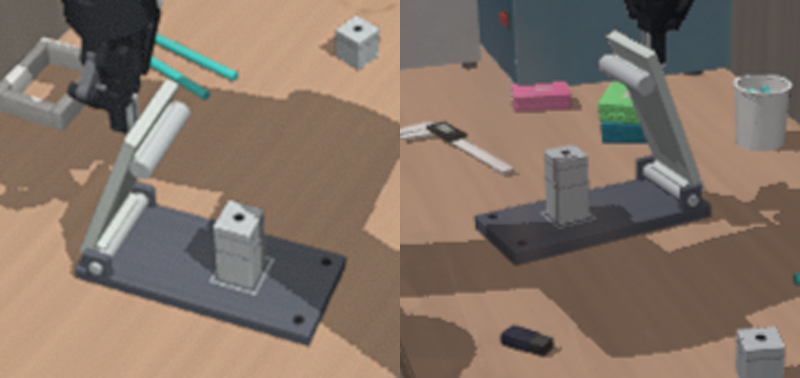

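The plate follows the push and is at about 1.2 rad, with the stack undisturbed. I'll keep pushing.

Request:
move_arm:
  deltas:
    - [[0, 0, -6], 0]
    - [[1, 0, -12], 0]
    - [[2, 0, -18], 0]
    - [[3, 0, -24], 0]
    - [[4, 0, -30], 0]
    - [[5, 0, -35], 0]
    - [[6, 0, -40], 0]
    - [[7, 0, -44], 0]
    - [[8, 0, -48], 0]
    - [[8, 0, -50], 0]

```text
time: 13.38
tool_pos: [517.1, 124.3, 150.9]
tcp_rot: [-14.1, 89.8, -4.7]
ft_force: [-0.5, -0.3, -0.3]
finger_gap: 0.1
```

```bash
cat >> h.py <<'E'
def plate():
    ex=Ro.from_euler('z',9.4,degrees=True).as_matrix()
    for n in("scene","side"):
        p,d=r.snapshot(n); W=fixed(n,d)@ex-np.array([477,38,0])
        hsv=cv2.cvtColor(p,cv2.COLOR_RGB2HSV)
        m=(abs(W[:,:,1])<38)&(W[:,:,2]>70)&(W[:,:,2]<230)&(W[:,:,0]>-40)&(W[:,:,0]<140)&(hsv[:,:,2]>90)
        k=m&(W[:,:,2]>92); Q=W[k]
        for z in range(95,190,15):
            q=Q[abs(Q[:,2]-z)<5]
            if len(q)>8: print(n,z,len(q),np.percentile(q[:,0],[5,50,95]).round(1))
E
python3 - <<'E'
from h import *
go((464,115,250),99.4); plate()
E
```

```text
t 13.38 now [517.1 124.3 150.9] yaw 99.37 -> delta [-99.2  -0.6 -53.6] turn -0.0 gap 0.1 F [-0.5 -0.3 -0.3]
scene 95 45 [87.8 91.2 94.7]
scene 110 48 [74.5 79.  81.9]
scene 125 63 [21.2 62.9 69. ]
scene 140 205 [20.7 25.6 54.2]
scene 155 96 [21.2 39.3 46.1]
scene 170 84 [23.5 27.9 46.9]
scene 185 13 [42.  43.  44.4]
side 125 28 [19.1 20.5 22.9]
side 140 111 [20.2 25.4 32.3]
side 155 55 [18.6 22.1 60.8]
side 170 24 [25.  43.1 46.4]
side 185 11 [42.4 43.4 44.4]
```

Request:
move_arm:
  deltas:
    - [[2, 0, -5], 0]
    - [[4, 0, -10], 0]
    - [[5, 0, -14], 0]
    - [[5, 0, -14], 0]
    - [[-20, 0, -10], 0]
    - [[-60, 0, -10], 0]
    - [[-100, 0, -10], 0]
    - [[-100, 0, -10], 0]
    - [[-100, 0, -10], 0]
    - [[-100, 0, -10], 0]
    - [[-100, 0, -10], 0]
    - [[-100, 0, -10], 0]

```text
time: 14.98
tool_pos: [506.8, 122.7, 250.3]
tcp_rot: [-18.8, 89.9, -9.4]
ft_force: [-0.1, 1.3, 0.3]
finger_gap: 0.2
```

Request:
move_arm:
  deltas:
    - [[0, 0, 0], 0]
    - [[0, 0, 0], 0]
    - [[0, 0, 0], 0]
    - [[0, 0, 0], 0]
    - [[0, 0, 0], 0]
    - [[0, 0, 0], 0]
    - [[0, 0, 0], 0]
    - [[0, 0, 0], 0]
    - [[0, 0, 0], 0]
    - [[0, 0, 0], 0]
    - [[0, 0, 0], 0]
    - [[0, 0, 0], 0]

```text
time: 16.48
tool_pos: [506.8, 122.7, 250.3]
tcp_rot: [-20.1, 89.9, -10.8]
ft_force: [-0.1, -0.8, 0.3]
finger_gap: 0.2
```

Run:
```python
from h import *
go((464,115,250),99.4); plate()
p,d=r.snapshot("side"); q,d=r.snapshot("scene"); cv2.imwrite("pics/side4.png",p[:,:,::-1]); cv2.imwrite("pics/scene4.png",q[:,:,::-1])
cv2.imwrite("pics/c5.png",np.hstack([cv2.resize(x[:,:,::-1],(400,378),interpolation=cv2.INTER_CUBIC) for x in(q[220:390,170:350],p[100:270,180:360])]))
```

```text
t 16.48 now [506.8 122.7 250.3] yaw 99.37 -> delta [  0.2  -0.6 -43.5] turn -0.0 gap 0.2 F [-0.1 -0.8  0.3]
scene 95 176 [-9.1 44.  52.5]
scene 110 187 [11.9 21.5 29.2]
scene 125 288 [-17.   -9.7   2.5]
side 95 73 [-9.4 -7.4 49.8]
side 110 42 [-4.9 17.2 28.2]
side 125 110 [-17.  -13.5   0.4]
```

View pics/c5.png

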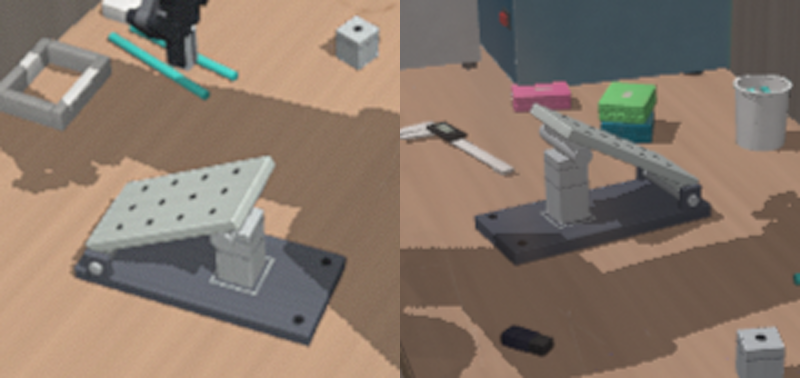

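The roller appears to rest on the stack, which still stands in the square. I'll check the angle with a plane fit and confirm it has stopped moving.

```bash
cat > fit.py <<'E'
from h import *
ex=Ro.from_euler('z',9.4,degrees=True).as_matrix()
p,d=r.snapshot("scene"); W=fixed("scene",d)@ex-np.array([477,38,0])
x,y,z=np.moveaxis(W,2,0); m=(abs(y)<36)&(x>5)&(x<105)&(z>50)&(z<135); Q=W[m]
for _ in range(4):
    A=np.c_[Q[:,:2],np.ones(len(Q))]; c=np.linalg.lstsq(A,Q[:,2],rcond=None)[0]; e=Q[:,2]-A@c; Q=Q[abs(e)<max(2.5*e.std(),2)]
print(len(Q),'angle',np.degrees(np.arctan(-c[0])).round(2),'roll',np.degrees(np.arctan(c[1])).round(2),'rms',e.std().round(2),'t',r.sense()['time'],r.sense()['ft_force'])
E
python3 fit.py
```

```text
961 angle 29.9 roll -0.14 rms 1.2 t 16.725 [ 0.32290823 -0.49606274 -0.11995907]
```

Request:
move_arm:
  deltas:
    - [[-10, 0, 0], 0]
    - [[-20, 0, 0], 0]
    - [[-30, 0, 0], 0]
    - [[-30, 0, 0], 0]
    - [[-30, 0, 0], 0]
    - [[-30, 0, 0], 0]
    - [[-30, 0, 0], 0]
    - [[-30, 0, 0], 0]

```text
time: 17.73
tool_pos: [506.6, 122.7, 280.1]
tcp_rot: [-22.5, 89.9, -13.1]
ft_force: [-0.3, -0.4, 0.6]
finger_gap: -0.2
```

```bash
python3 fit.py
```

```text
961 angle 29.96 roll -0.19 rms 1.19 t 17.775 [0.24548764 0.00316033 0.67213805]
```

```bash
python3 -c "
from bench import r
print(r.hand_in())"
```

```text
the job is handed in; nothing more can be done
None
```

The sine plate is set to 30 degrees: the taller grey stack stands upright on the marked square and the plate's roller rests on top of it. I handed the job in at about 18 s on the robot's clock.

I placed the stack while the plate was still up at about 1.5 rad. Then I pushed the plate over from behind with shut fingers and let it sink onto the stack.

**Last checks:**
- **Plate angle:** a plane fit to the plate gave 29.9° and then 29.96° a second later, with sideways tilt under 0.2°.
- **Stack position:** the marked square's outline was visible around the stack on every side the two cameras could see.
- **Robot:** the gripper was clear of everything and the wrist force was close to zero.
- **Other pieces:** I never touched the short stack or the brown and purple look-alikes.

**Disagreement:** before placing, the scene and wrist cameras put the seat's centre 2–3 mm apart, so I used a value between them. After placing, the scene and side cameras put the stack's centre about 4 mm apart across the base. I put that down to calibration error, because both pictures showed the stack inside the square.

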